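# Tuck the sanding-sheet tray's flap under its lip

### The arm

A 6-joint arm with a two-finger parallel gripper is mounted at the origin on a cart in front of the work surface, level with it; the furniture and walls round the work are solid. World frame = base frame: x ahead of the robot, y to its left, z up, the work surface at z = 0. Lengths are in m, angles in rad, forces in N, time in s.
With the tool pointing down it reaches from about 0.35 to 0.85 m from the base axis. Payload 8.1 kg.
Tool frame: the origin (TCP) lies midway between the tips of the shut fingers; the grasp point (between the pads) lies robot.grip_depth behind it (robot.grip_depth is the distance from the TCP to the grasp point, in m); z points along the fingers, y is the line along which they close (so a half turn about z gives the same grasp; the last joint's range is limited). The gripper opens to 93 mm and grips with 3 to 60 N. Pads are 15 mm wide; open, the fingers measure 128 mm over their backs; the gripper's body (75 mm by 188 mm) begins 65 mm behind the grasp point.
Start: joints at [-1.224, 0.13, 1.488, -0, 1.523, -0.085], TCP at [0.251, -0.545, 0.182] pointing down, gripper open.
Joint ranges: [-2.96, 2.96], [-0.89, 2.26], [0.02, 2.5], [-1.34, 4.48], [0, 2.73], [-2.66, 2.66]. Speed limits (rad/s): [2.39, 2.39, 2.79, 3.14, 3.14, 3.14].

### API

Orientations are given as a rotation vector (axis times angle).
In Python, from plant import robot gives the robot as it stands.
- The arm moves only by the tool carry_out, never from a script. Its argument "rows" is a list of rows, each a list of 6 numbers: the shift along the tool's x, y, z in m, then the turn, a rotation vector about the tool's x, y, z in degrees. A call has 1 to 12 rows; each row is the pose to reach, as a shift and turn from the pose commanded when the call began, along the tool's axes at that moment; what a row does not reach only later rows make up. A row lasts 1/8 s, in which the tool goes at most 62.5 mm and 10.7 degrees, less where a joint would pass 70% of its speed; a pose out of reach is approached as far as the arm can. A call with a gripper value outside its range is refused whole. "jaw" is the closure in counts, from 0 (fully open) to 255 (shut), set as the call begins (left out, the last holds). The fingers move at their own pace and stop on an object; "force" is the grip in N (left out, the last holds). Time passes only in rows, so rows that repeat a pose let the fingers close. It gives the time, the measured TCP pose, the force, the opening and the grip force at its end, in the units of the state.
- robot.read_state(): the state, without advancing time (a new reading comes with each control period).
- robot.read_camera(name): name is "scene" or "top" or "wrist"; returns the picture (400x640x3 uint8, red, green, blue); there is no depth.
- robot.camera_model(name): a dict with "fx", "fy", "cx", "cy" (pixels), "dist" ([k1, k2, p1, p2, k3] as OpenCV has them; the pictures are not rectified), "R" (3x3) and "t" (3): a world point X has camera coordinates R X + t; the wrist camera has in their place "mount" (4x4, takes a point from camera to tool coordinates, whose origin is the TCP and whose axes are the flange's). Camera axes: x right, y down, z forward; pixel columns grow to the right and rows downward; lengths in m; the calibration is good to about 2 mm. A picture is of the moment at which its call begins: read the wrist's pose just before it. camera_model takes no time and is no camera call.
- robot.close_job(): hands the job in; it is judged then, once.
Trained networks look in the newest picture that a camera, given by its name, has taken for a name from the list of things; names that differ only in an ending like _2 or _b are one class to them, and where a whole thing is asked for, a point or a joint stands for the part that bears it (a point fixed in the world has none). Each returns a list of dicts, best first, with "conf" (0 to 1); they miss things now and then, are a little off and sometimes report something else, mostly with a low value. They report only what shows in the picture. A call takes as long as a camera call.
- robot.outline_of(camera, target): "pixels" (400x640 bool, what is visible of it) and "pixel" ([column, row] in pixels, amid what is visible of it).
The state is a dict: "t": time; "q": joint angles; "dq": joint speeds; "joint_torque": joint torques, N m; "tool_pos": TCP position; "orientation": TCP orientation; "force": force on the tool from outside, world axes, zero at the start; "wrist_torque": the same for the moment, N m; "opening": finger opening in m; "gripper_force": force on a finger pad.
Only numpy, scipy, OpenCV 4.12 (cv2) and the standard library are available. Lean on these libraries where they do the work, as an engineer would, in place of code of your own. Each camera call takes 0.05 s, during which the arm holds its last target. There are 200 camera calls.

### The job

Close the wooden tray of sanding sheets: with the fingertips, push its standing metal flap over, press it down flat on the tray, and push it by its ridge toward the lip until its edge is tucked fully home beneath the lip, so that it stays shut when you let go and move clear. Only push and press: do not pinch the flap, do not lift, tip or shove the tray away from where it stands, and leave the things round about where they are.

Things in the scene. Friction and masses are not known exactly. Their poses are not given: they have to be found in the camera images.
- tray: Plywood tray of sanding sheets, loose, 156 (x) x 128 (y) x 65 mm, 1.8 kg or more. Origin: centre of underside, z up. Hinge along its +x side (away from the robot, within 0.45 rad), lip along its -x side. Side and hinge walls 44 mm high. The lip, 10 mm thick, overhangs inward over the full width from x = -78 to -57 mm, underside 54.5 mm above the table.
- flap_fold (a joint): Flap's turn about its hinge, rad: 0 = flat shut (its top face 52 mm above the table, 2.5 mm below the lip's underside), 1.57 = upright, 2.0 = stop, leaning back. Starts at 1.35 to 1.9 and stays there, but is sprung: shut it takes about 0.2 N m (2 to 3 N at the ridge) to hold, and untucked it springs up when let go.
- flap_slide (a joint): The flap's slide in its own plane, m: 0 = drawn back to the hinge (at the start; shut flat, its edge is then 5 mm short of the lip), 0.015 = stop, fully home, the edge 10 mm under the lip. 1.5 N of friction; stays where put. Slid out before it is flat, the edge lands on top of the lip: then push it back first.
- flap_plate: The flap: aluminium plate 4 mm thick, 100 mm wide, free edge 118 mm from the hinge line. Origin on the hinge line (moves with the slide), mid thickness; -x runs to the free edge, z out of the outer face (up when shut). A ridge 10 mm high, 92 mm wide crosses the outer face: square on the hinge side, 84 mm from the hinge line, sloping to nothing at 105 mm.
- flap_pad: Cork pad, 75 x 84 x 4 mm, glued under the flap plate (on the face toward the tray when shut). Origin and axes as flap_plate. Touching pad and plate at once counts as pinching.
- hinge_line (a point): Middle of the hinge line, fixed in the tray, 66 mm to tray +x of the tray's centre, 50 mm above the table.
- ridge (a point): Middle of the foot of the ridge's square face, on the flap's outer face: the corner for the fingertips. Moves with the flap.
- flap_edge (a point): Middle of the flap's free edge, at mid thickness. Moves with the flap.
- lip (a point): Middle of the lip's lower inner edge, fixed in the tray.
- tape_masking: Bystander: roll of masking tape, 98 mm across, 25 mm high, lying beside the tray. Origin: centre of the underside.
- pot_c: Bystander: small lidded paint pot, 60 mm across, 46 mm high, on the other side of the tray. Origin: centre of the underside.
- marker_black: Bystander: marker pen, 135 mm long (its y), 16 mm thick, lying in front of the tray. Origin: underside, mid length.
- paint_tube_b: Bystander: paint tube, 156 mm long (its y), 32 mm high, lying near the vice. Origin: underside.
- used_tube_2: Bystander: small used-up paint tube, 82 mm long (its y), 16 mm high, lying on the right. Origin: underside.
- sanding_block: Bystander: cork sanding block, 87 x 114 x 30 mm, on the left. Origin: underside.
- brush_1: Bystander: flat paintbrush, 196 mm long (its y), 16 mm high, lying behind the tray. Origin: underside.

How it is judged:
By the outcome, as a careful person would: the job done as asked, in the order asked, and still so for the second after the job is handed in, with the robot touching nothing.
It also fails if it takes over 38 s, if anything falls off the work surface, if the arm or the gripper's body presses on something with over 40 N, if the wrist force passes 120 N, or if a joint passes its speed limit or range.

## Working session

There is one attempt and no reset: what is moved stays moved. The work goes in short steps, Python scripts to look and compute and a tool call to move; the robot and the scene stay as the last step left them, time stands still between calls to the robot, and variables do not carry over. Pictures are saved under pics/ and viewed, at most 12 in all, crops included, and the job is handed in when it is done.

Besides the shell and the picture viewer there is one more tool, called after "Emit:" as name(argument=value, ...), one argument or row to a line, values as JSON. carry_out: Moves the arm, as the interface text tells. Its arguments: {"type":"object","properties":{"rows":{"type":"array"},"jaw":{"type":"number"},"force":{"type":"number"}},"required":["rows"]}

```bash
ls; mkdir -p pics; python3 - <<'E'
from plant import robot
import cv2,numpy as np
print(robot.read_state(), robot.grip_depth)
for c in ["scene","top"]:
    im=robot.read_camera(c); cv2.imwrite(f"pics/{c}0.png",im[:,:,::-1])
    m=robot.camera_model(c); print(c,m)
    for t in ["tray","flap_plate","flap_pad","tape_masking","pot_c","marker_black"]:
        for d in robot.outline_of(c,t)[:2]: print(t,d["conf"],d["pixel"],d["pixels"].sum())
E
```

```text
pics
{'t': 0.0, 'q': array([-1.22442663e+00,  1.31172130e-01,  1.48925701e+00,  2.50567121e-06,
        1.52301275e+00, -8.54150099e-02]), 'dq': array([-2.65347170e-04, -1.64854779e-03,  6.83245572e-04, -1.82409526e-05,
        5.51471972e-05,  7.62735936e-04]), 'joint_torque': array([ 1.05697272e-03, -5.59848368e+01, -4.91760635e+01,  7.68473209e-02,
        3.51317727e-02, -1.49191656e-04]), 'tool_pos': array([ 0.25089203, -0.54432644,  0.1810932 ]), 'orientation': array([-3.06687129e+00, -6.72596282e-01,  3.73816301e-04]), 'force': array([-0.50600876, -0.91682142, -0.16747511]), 'wrist_torque': array([-0.00211446,  0.02592228,  0.00724994]), 'gripper_force': 0.0, 'opening': 0.09293309748570426} 0.0188
scene {'fx': 447.21482071340745, 'fy': 447.21482071340745, 'cx': 321.11030637036254, 'cy': 197.26391794865094, 'dist': array([-0.04331545,  0.        ,  0.        ,  0.        ,  0.        ]), 'R': array([[-0.57106259, -0.82077046,  0.01494556],
       [-0.56417793,  0.37917949, -0.73343451],
       [ 0.59631433, -0.42726897, -0.6795958 ]]), 't': array([0.27120079, 0.38085403, 1.3378
[... 275 characters left out ...]
op {'fx': 482.2414790875109, 'fy': 482.2414790875109, 'cx': 317.64376885729536, 'cy': 200.8850665905698, 'dist': array([-0.06595126,  0.        ,  0.        ,  0.        ,  0.        ]), 'R': array([[ 0.00256269, -0.99997179, -0.0070608 ],
       [-0.99337177, -0.00173424, -0.11493263],
       [ 0.11491714,  0.00730854, -0.99334819]]), 't': array([-0.05435907,  0.55447659,  1.34986123])}
tray 0.84 [332.3, 199.6] 3038
flap_plate 0.66 [334.8, 162.8] 223
flap_plate 0.55 [341.3, 172.3] 734
flap_pad 0.8 [339.3, 172.1] 416
tape_masking 0.59 [282.8, 173.0] 460
tape_masking 0.52 [339.9, 163.8] 288
pot_c 0.81 [384.6, 217.9] 348
marker_black 0.81 [320.8, 249.8] 253
marker_black 0.62 [203.5, 271.2] 682
```

```bash
python3 - <<'E'
import cv2
a=cv2.imread("pics/scene0.png")[100:270,210:440];b=cv2.imread("pics/top0.png")[110:290,210:440]
cv2.imwrite("pics/s1.png",cv2.resize(a,None,fx=3.4,fy=3.4,interpolation=cv2.INTER_CUBIC))
cv2.imwrite("pics/t1.png",cv2.resize(b,None,fx=3.3,fy=3.3,interpolation=cv2.INTER_CUBIC))
E
```

```text
(no output)
```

View pics/s1.png

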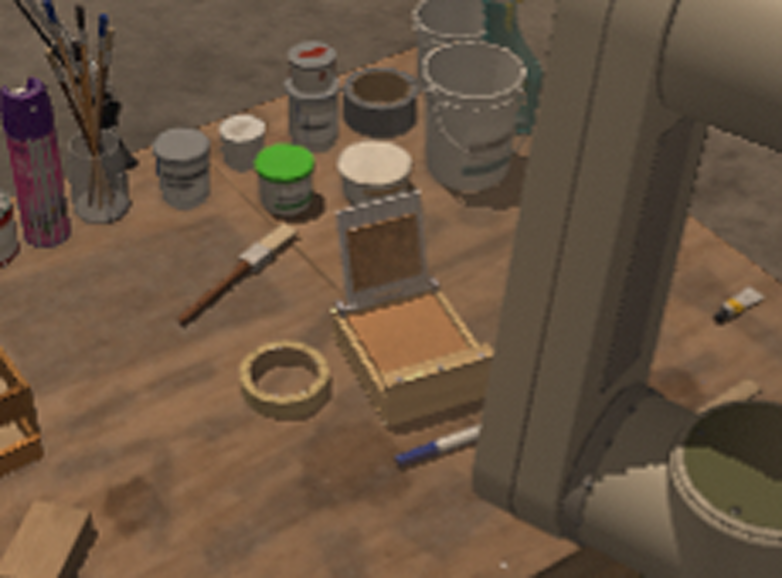

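View pics/t1.png

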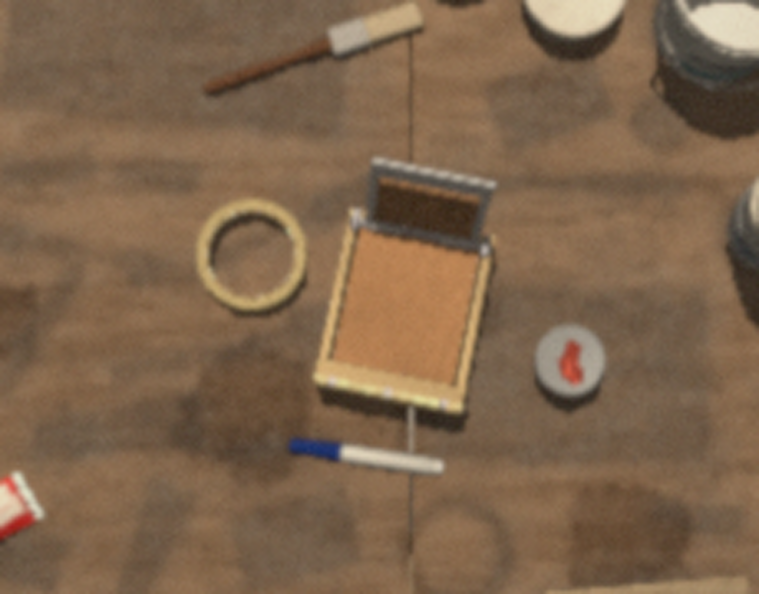

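View pics/scene0.png

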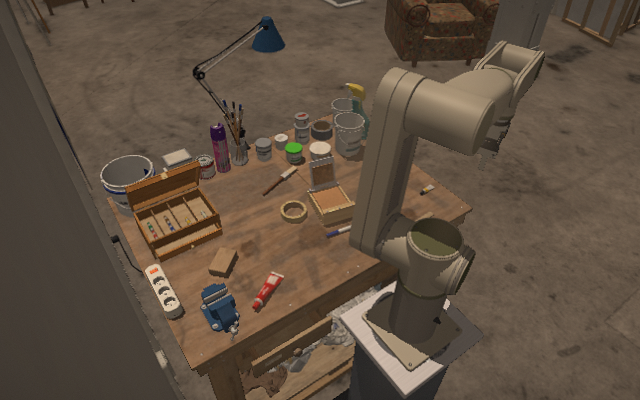

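The top view shows the tray with the lip corners at about (306,225) and (350,234), the hinge corners at (317,174) and (359,182), and the flap's top edge running from (323,158) to (360,166). The tape roll is on the left, the pot on the right and the marker in front. I'll fit the tray pose and flap angle to these points.

```bash
cat > h.py <<'E'
import numpy as np,cv2
from scipy.optimize import least_squares
from plant import robot
from scipy.spatial.transform import Rotation as Ro
def proj(m,P):
    K=np.array([[m["fx"],0,m["cx"]],[0,m["fy"],m["cy"]],[0,0,1]])
    return cv2.projectPoints(np.array(P,float),cv2.Rodrigues(m["R"])[0],m["t"],K,m["dist"])[0][:,0]
def ray(m,px,z):
    K=np.array([[m["fx"],0,m["cx"]],[0,m["fy"],m["cy"]],[0,0,1]])
    u=cv2.undistortPoints(np.array([[px]],float),K,m["dist"])[0,0]
    d=m["R"].T@[u[0],u[1],1]; c=-m["R"].T@m["t"]
    return c+d*(z-c[2])/d[2]
def wrist(st):
    m=dict(robot.camera_model("wrist")); T=np.eye(4)
    T[:3,:3]=Ro.from_rotvec(st["orientation"]).as_matrix();T[:3,3]=st["tool_pos"]
    W=np.linalg.inv(T@m["mount"]); m["R"]=W[:3,:3];m["t"]=W[:3,3]; return m
def world(p,Q):
    c,s=np.cos(p[2]),np.sin(p[2]); Q=np.array(Q,float)
    return np.c_[p[0]+c*Q[:,0]-s*Q[:,1],p[1]+s*Q[:,0]+c*Q[:,1],Q[:,2]]
def flap(phi,r,w,h=0):  # r from hinge, h off mid plane (outer +)
    return [.066-r*np.cos(phi)+h*np.sin(phi),w,.05+r*np.sin(phi)+h*np.cos(phi)]
E
python3 - <<'E'
from h import *
t=robot.camera_model("top");s=robot.camera_model("scene")
T=lambda x,y:(x/3.3+210-.35,y/3.3+110-.35)
S=lambda x,y:(x/3.4+210-.35,y/3.4+100-.35)
obs=[(t,T(316,380),'a',[-.078,.064,.0645]),(t,T(463,411),'a',[-.078,-.064,.0645]),(t,T(351,210),'a',[.078,.064,.044]),(t,T(494,238),'a',[.078,-.064,.044]),
(t,T(373,158),'f',.05),(t,T(496,184),'f',-.05),(s,S(340,210),'f',.05),(s,S(421,194),'f',-.05),(s,S(332,312),'a',[.078,.064,.044])]
def res(p,full=False):
    r=[]
    for m,px,k,q in obs:
        Q=q if k=='a' else flap(p[3],.118,q)
        r.append(proj(m,world(p,[Q]))[0]-px)
    return np.ravel(r)
f=least_squares(res,[.6,-.05,0,1.6],x_scale=[.1,.1,.1,.1],loss='soft_l1')
print(f.x,np.round(res(f.x).reshape(-1,2),1))
p=f.x
print("hinge",world(p,[[.066,0,.05]]),"edge",world(p,[flap(p[3],.118,0)]),"pot",ray(t,(384.6,217.9),.046),"tape",ray(t,(286,187),.02))
print(robot.camera_model("wrist"))
E
```

```text
[ 0.5452863  -0.09580567 -0.19635633  1.85912431] [[-0.6  0.9]
 [ 0.   0.6]
 [-0.  -0.6]
 [ 0.6 -0.4]
 [-0.3  0.4]
 [-0.1 -0.1]
 [-0.7 -0.1]
 [ 0.2 -1.7]
 [ 0.5 -1.4]]
hinge [[ 0.61001804 -0.10868207  0.05      ]] edge [[ 0.64292653 -0.11522821  0.16312904]] pot [ 0.50489206 -0.24253874  0.046     ] tape [0.59635257 0.0388474  0.02      ]
{'fx': 280.0685226539672, 'fy': 280.0685226539672, 'cx': 318.91711269970983, 'cy': 197.83418322162655, 'dist': array([-0.00640124,  0.        ,  0.        ,  0.        ,  0.        ]), 'mount': array([[ 1.09498893e-03, -9.59714196e-01, -2.80975911e-01,
         7.89571836e-02],
       [ 9.99999400e-01,  1.05245166e-03,  3.02287412e-04,
         6.85539730e-04],
       [ 5.60404267e-06, -2.80976074e-01,  9.59714773e-01,
        -2.02216271e-01],
       [ 0.00000000e+00,  0.00000000e+00,  0.00000000e+00,
         1.00000000e+00]])}
```

```bash
cat >> h.py <<'E'
P=[0.5453,-0.0958,-0.1964,1.859]
def tool_delta(st,pos,yaw):   # world target, tool down with tool x at yaw
    R=Ro.from_rotvec(st["orientation"]); c,s=np.cos(yaw),np.sin(yaw)
    G=Ro.from_matrix(np.array([[c,s,0],[s,-c,0],[0,0,-1.]]))
    return np.round(R.inv().apply(np.array(pos)-st["tool_pos"]),4),np.round((R.inv()*G).as_rotvec(degrees=True),1)
E
python3 - <<'E'
from h import *
st=robot.read_state()
# front-bottom corner path, tray coords
def corner(phi,r0=.060):
    ct=1/np.tan(phi); h=max(.002,.012-(.084-r0)*ct,.002-(.118-r0)*ct)
    return flap(phi,r0,0,h)
pts=[]
for phi in [1.86,1.7,1.5,1.3,1.1,.9,.7,.5,.3,.15,0]:
    c=corner(phi); c[0]+=.0075; pts.append(c); print(phi,np.round(c,4))
a=pts[0]; A=world(P,[[a[0]+.018,0,.25]])[0]; print(A,tool_delta(st,A,P[2]+np.pi))
E
```

```text
1.86 [0.1091 0.     0.102 ]
1.7 [0.0962 0.     0.1076]
1.5 [0.0795 0.     0.1106]
1.3 [0.0626 0.     0.1092]
1.1 [0.0481 0.     0.1044]
0.9 [0.0378 0.     0.0982]
0.7 [0.0289 0.     0.0902]
0.5 [0.0218 0.     0.0805]
0.3 [0.0168 0.     0.0696]
0.15 [0.0145 0.     0.0609]
0 [0.0135 0.     0.052 ]
[ 0.6699264  -0.12059627  0.25      ] (array([ 0.5579, -0.2101, -0.0678]), array([  -0.,    0., -144.]))<stdin>:5: RuntimeWarning: divide by zero encountered in scalar divide
```

Emit:
carry_out(
  rows=[
    [0,0,-0.05,0,0,-6],
    [0.03,-0.011,-0.09,0,0,-16],
    [0.08,-0.03,-0.09,0,0,-26],
    [0.13,-0.049,-0.09,0,0,-36],
    [0.18,-0.068,-0.09,0,0,-46],
    [0.23,-0.087,-0.09,0,0,-56],
    [0.28,-0.105,-0.09,0,0,-66],
    [0.33,-0.124,-0.09,0,0,-76],
    [0.38,-0.143,-0.09,0,0,-86],
    [0.43,-0.162,-0.09,0,0,-96],
    [0.48,-0.181,-0.09,0,0,-106],
    [0.51,-0.192,-0.09,0,0,-116],
  ],
  jaw=255,
  force=20,
)

```text
t: 2.2
tool_pos: [0.6353, -0.1548, 0.2719]
orientation: [-1.044, -2.963, -0.001]
force: [-0.5, -0.1, -0.8]
opening: 0.0004
gripper_force: 0.0
```

```bash
python3 - <<'E'
from h import *
st=robot.read_state();print(st["t"],st["tool_pos"],st["q"],st["opening"],st["force"])
print(tool_delta(st,world(P,[[.127,0,.25]])[0],P[2]+np.pi))
E
```

```text
2.2 [ 0.63534834 -0.15475732  0.2718819 ] [-3.17541758e-01  2.61051390e-01  1.17887381e+00  3.79679830e-04
  1.70182419e+00 -1.21073491e+00] 0.0003623761442237033 [-0.51028544 -0.14441055 -0.84849374]
(array([-0.0055,  0.0483,  0.0219]), array([  0. ,  -0. , -27.6]))
```

Emit:
carry_out(
  rows=[
    [-0.002,0.016,0.005,0,0,-9.2],
    [-0.004,0.032,0.01,0,0,-18.4],
    [-0.0055,0.048,0.015,0,0,-27.6],
    [-0.0055,0.048,0.015,0,0,-27.6],
  ],
)

```text
t: 2.7
tool_pos: [0.6687, -0.1225, 0.2561]
orientation: [-0.318, -3.124, -0.001]
force: [-0.1, -0.9, -0.3]
opening: 0.0002
gripper_force: 0.0
```

```bash
python3 - <<'E'
from h import *
st=robot.read_state();im=robot.read_camera("wrist").copy();m=wrist(st)
print(st["tool_pos"],st["force"],tool_delta(st,world(P,[[.127,0,.12]])[0],P[2]+np.pi))
Q=[flap(P[3],.118,.05,.002),flap(P[3],.118,-.05,.002),flap(P[3],.084,.046,.012),flap(P[3],.084,-.046,.012),[-.078,.064,.0645],[-.078,-.064,.0645],[.078,.064,.044],[.078,-.064,.044]]
for u in proj(m,world(P,Q)): cv2.circle(im,tuple(int(v) for v in u),3,(255,0,0),1)
cv2.imwrite("pics/w1.png",im[:,:,::-1])
E
```

```text
[ 0.66865064 -0.12253429  0.25613185] [-0.05200738 -0.92449487 -0.34677185] (array([-0.001 ,  0.0021,  0.1361]), array([ 0. , -0.1, -0.4]))
```

View pics/w1.png

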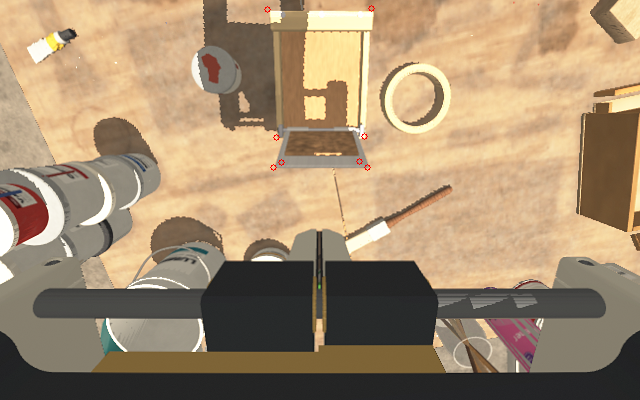

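The wrist view shows the flap edge at about (272–370,167), the lip at row 11 and the hinge corners at row 133, all within a few pixels of the fit. The shut fingers at (318,240) are clear behind the flap, so I'll go down there.

Emit:
carry_out(
  rows=[
    [0,0.002,0.05,0,0,0],
    [0,0.002,0.1,0,0,0],
    [0,0.002,0.15,0,0,0],
    [0,0.002,0.15,0,0,0],
  ],
)

```text
t: 3.25
tool_pos: [0.6648, -0.1213, 0.102]
orientation: [-0.324, -3.115, -0.002]
force: [-0.1, -0.1, 0.9]
opening: 0.0004
gripper_force: 0.0
```

```bash
python3 - <<'E'
from h import *
st=robot.read_state();c,s=np.cos(P[2]),np.sin(P[2]);d=st["tool_pos"][:2]-P[:2]
print(c*d[0]+s*d[1],-s*d[0]+c*d[1],st["tool_pos"],st["force"])
E
```

```text
0.1221470159697534 -0.0016473156773288214 [ 0.66477734 -0.12125139  0.10196336] [-0.07841404 -0.0997839   0.90356364]
```

Emit:
carry_out(
  rows=[
    [0.01,0,-0.001,0,0,0],
    [0.02,0,-0.003,0,0,0],
    [0.03,0,-0.005,0,0,0],
    [0.04,0,-0.006,0,0,0],
    [0.05,0,-0.007,0,0,0],
    [0.058,0,-0.006,0,0,0],
    [0.066,0,-0.005,0,0,0],
    [0.066,0,-0.005,0,0,0],
  ],
)

```text
t: 4.25
tool_pos: [0.6036, -0.1079, 0.1117]
orientation: [-0.319, -3.124, -0.0]
force: [0.0, 0.3, 0.8]
opening: 0.0004
gripper_force: 0.0
```

```bash
cat >> h.py <<'E'
def tray(st):
    c,s=np.cos(P[2]),np.sin(P[2]);d=st["tool_pos"][:2]-P[:2];f=st["force"]
    return np.round([c*d[0]+s*d[1],-s*d[0]+c*d[1],st["tool_pos"][2]],4),np.round([c*f[0]+s*f[1],-s*f[0]+c*f[1],f[2]],1)
E
python3 - <<'E'
from h import *
st=robot.read_state();print(st["t"],tray(st))
im=robot.read_camera("top")[110:290,210:440,::-1];w=robot.read_camera("wrist")[:260,160:480,::-1]
a=cv2.resize(im,(400,313));b=cv2.resize(w,(385,313));cv2.imwrite("pics/c2.png",np.hstack([a,b]))
E
```

```text
4.25 (array([ 0.0595, -0.0005,  0.1117]), array([-0. ,  0.3,  0.8]))
```

View pics/c2.png

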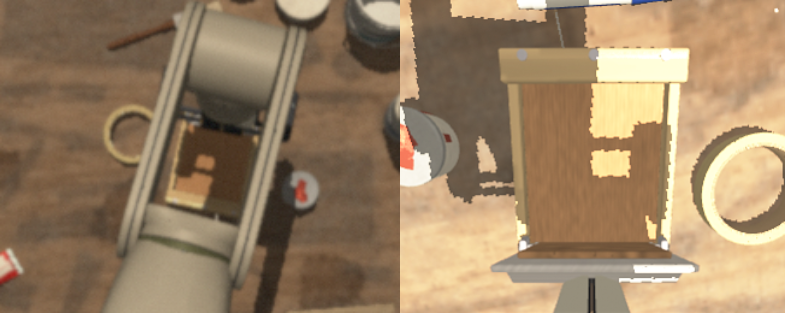

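The flap stands near upright in the wrist crop, its ridge resting against the fingers, and the tray hasn't moved. I'll carry on along the arc.

Emit:
carry_out(
  rows=[
    [0.006,0,0.003,0,0,0],
    [0.0125,0,0.0075,0,0,0],
    [0.018,0,0.0105,0,0,0],
    [0.023,0,0.0145,0,0,0],
    [0.0275,0,0.0185,0,0,0],
    [0.0315,0,0.0225,0,0,0],
    [0.035,0,0.0275,0,0,0],
    [0.0385,0,0.032,0,0,0],
    [0.041,0,0.0375,0,0,0],
    [0.043,0,0.043,0,0,0],
    [0.0445,0,0.048,0,0,0],
    [0.0445,0,0.048,0,0,0],
  ],
)

```text
t: 5.85
tool_pos: [0.5603, -0.099, 0.0633]
orientation: [-0.319, -3.124, -0.0]
force: [1.5, 0.2, -0.2]
opening: 0.0007
gripper_force: 0.8
```

```bash
python3 - <<'E'
from h import *
st=robot.read_state();print(st["t"],tray(st))
w=robot.read_camera("wrist")[:260,160:480,::-1]
cv2.imwrite("pics/c3.png",cv2.resize(w,(640,520)))
E
```

```text
5.85 (array([ 0.0153, -0.0002,  0.0633]), array([ 1.4,  0.5, -0.2]))
```

View pics/c3.png

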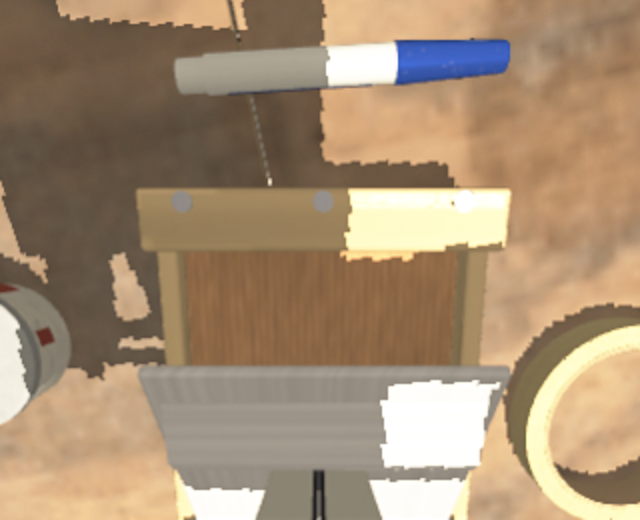

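```bash
python3 - <<'E'
from h import *
st=robot.read_state();m=wrist(st)
k=lambda x,y:(x/2+160,y/2)
print("lip check",proj(m,world(P,[[-.078,.064,.0645],[-.078,-.064,.0645],[-.057,0,.0645]])),k(510,188),k(137,188),k(320,249))
obs=np.array([k(509,368),k(139,368)])
for ph in np.arange(.1,1.2,.1):
    g=[np.round(proj(m,world(P,[flap(ph,.118+s,.05,.002),flap(ph,.118+s,-.05,.002),flap(ph,.084+s,0,.012)])).ravel()) for s in (0,.015)]
    print(round(ph,1),*g)
print(obs)
E
```

```text
lip check [[413.31629353  90.05211228]
 [223.6839448   91.27179159]
 [318.63147499 122.7745232 ]] (415.0, 94.0) (228.5, 94.0) (320.0, 124.5)
0.1 [390. 131. 248. 132. 319. 182.] [392. 109. 245. 109. 319. 161.]
0.2 [394. 135. 244. 136. 319. 188.] [397. 112. 241. 113. 319. 167.]
0.3 [398. 141. 239. 142. 319. 195.] [402. 117. 235. 118. 319. 176.]
0.4 [403. 150. 235. 151. 319. 205.] [408. 126. 230. 127. 319. 186.]
0.5 [407. 161. 230. 162. 319. 215.] [413. 139. 224. 140. 319. 198.]
0.6 [412. 176. 226. 177. 319. 227.] [419. 155. 218. 156. 319. 212.]
0.7 [416. 194. 221. 195. 319. 240.] [426. 175. 212. 177. 319. 229.]
0.8 [421. 214. 217. 215. 319. 255.] [431. 200. 207. 201. 319. 247.]
0.9 [424. 238. 214. 239. 319. 270.] [437. 229. 202. 230. 319. 266.]
1.0 [428. 263. 211. 264. 319. 285.] [441. 261. 197. 262. 319. 286.]
1.1 [430. 290. 209. 291. 320. 300.] [444. 295. 194. 296. 320. 306.]
[[414.5 184. ]
 [229.5 184. ]]
```

```bash
python3 - <<'E'
from h import *
st=robot.read_state();print(st["t"],tray(st))
w=robot.read_camera("wrist")[100:300,200:440,::-1]
s=robot.read_camera("scene")[140:240,280:400,::-1]
print(proj(wrist(st),[st["tool_pos"]]))
cv2.imwrite("pics/c4.png",np.hstack([cv2.resize(w,(400,333)),cv2.resize(s,(400,333),interpolation=cv2.INTER_CUBIC)]))
for n in ["flap_plate","flap_pad"]:
  for c in ["wrist","scene"]:
    for d in robot.outline_of(c,n)[:1]:
        ys,xs=np.where(d["pixels"]);print(n,c,d["conf"],xs.min(),xs.max(),ys.min(),ys.max())
E
```

```text
5.9 (array([ 0.0156, -0.0002,  0.0636]), array([ 1.7, -0. , -1.6]))
[[318.92923857 220.24742751]]
flap_plate wrist 0.61 228 414 182 259
flap_plate scene 0.54 315 344 183 192
flap_pad wrist 0.35 228 414 182 259
```

View pics/c4.png

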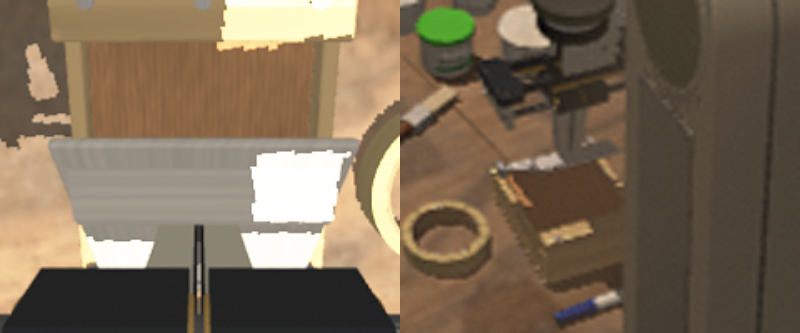

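The flap is at about 0.65 rad and not slid out: its edge is at wrist row 183, columns 229–414. That is higher than the reported tip height allows, so I'll check in w1 where the fingertips really are.

```bash
python3 - <<'E'
import cv2
im=cv2.imread("pics/w1.png")[205:285,270:370]
cv2.imwrite("pics/c5.png",cv2.resize(im,(750,600),interpolation=cv2.INTER_CUBIC))
E
```

```text
(no output)
```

View pics/c5.png

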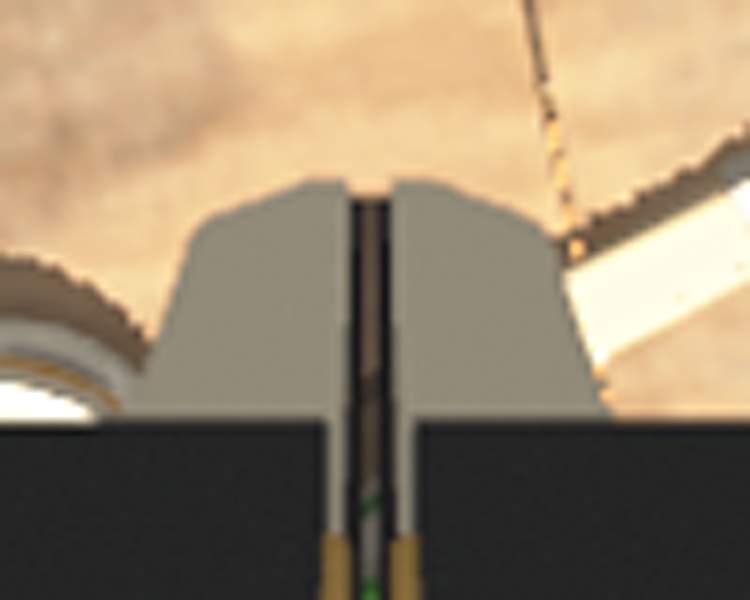

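Emit:
carry_out(
  rows=[
    [0.001,0,0.004,0,0,0],
    [0.0025,0,0.008,0,0,0],
    [0.004,0,0.012,0,0,0],
    [0.004,0,0.012,0,0,0],
  ],
)

```text
t: 6.7
tool_pos: [0.5563, -0.0982, 0.0515]
orientation: [-0.319, -3.124, -0.0]
force: [-0.1, -0.1, 1.1]
opening: 0.0008
gripper_force: 0.3
```

```bash
cat >> h.py <<'E'
def edge(save=None):
    st=robot.read_state();im=robot.read_camera("wrist");m=wrist(st);print(st["t"],tray(st))
    if save: cv2.imwrite(save,im[:,:,::-1])
    for d in robot.outline_of("wrist","flap_plate")[:1]:
        ys,xs=np.where(d["pixels"]);top=ys.min();c=xs[ys<top+8];print("edge",d["conf"],top,c.min(),c.max())
        o=np.array([c.max(),top+1,c.min(),top+1])
        f=least_squares(lambda p:proj(m,world(P,[flap(p[0],.118+p[1],.05,.002),flap(p[0],.118+p[1],-.05,.002)])).ravel()-o,[.4,0],x_scale=[.1,.01])
        print("phi,slide",f.x,np.round(f.fun,1))
E
python3 -c "
from h import *
edge('pics/e1.png')"
```

```text
6.7 (array([ 0.0113, -0.0002,  0.0515]), array([-0.1, -0.1,  1.1]))
edge 0.8 173 230 414
phi,slide [ 0.47251599 -0.00302485] [-3.2 -0.5 -3.2  0.6]
```

Emit:
carry_out(
  rows=[
    [0.0005,0,0.004,0,0,0],
    [0.001,0,0.008,0,0,0],
    [0.0015,0,0.012,0,0,0],
    [0.0015,0,0.012,0,0,0],
  ],
)

```text
t: 7.3
tool_pos: [0.5551, -0.0979, 0.0395]
orientation: [-0.319, -3.125, -0.0]
force: [0.6, -0.4, 1.3]
opening: 0.0002
gripper_force: 0.4
```

```bash
python3 -c "
from h import *
edge('pics/e2.png')"
```

```text
7.3 (array([ 0.01  , -0.0002,  0.0395]), array([ 0.6, -0.3,  1.3]))
edge 0.9 160 231 412
phi,slide [ 0.31476053 -0.00255698] [-2.8 -0.5 -2.7  0.6]
```

Emit:
carry_out(
  rows=[
    [0,0,0.004,0,0,0],
    [0,0,0.008,0,0,0],
    [0,0,0.012,0,0,0],
    [0,0,0.012,0,0,0],
  ],
)

```text
t: 7.9
tool_pos: [0.5551, -0.0979, 0.0276]
orientation: [-0.319, -3.125, -0.0]
force: [0.5, 1.0, 0.8]
opening: 0.0002
gripper_force: 0.6
```

```bash
python3 -c "
from h import *
edge('pics/e3.png')
im=cv2.imread('pics/e3.png')[60:280,170:470]
cv2.imwrite('pics/c6.png',cv2.resize(im,(780,572),interpolation=cv2.INTER_CUBIC))"
```

```text
7.9 (array([ 0.0101, -0.0002,  0.0276]), array([0.3, 1.1, 0.8]))
edge 0.72 149 233 409
phi,slide [ 0.15197423 -0.00192979] [-2.3 -0.5 -2.3  0.5]
```

View pics/c6.png

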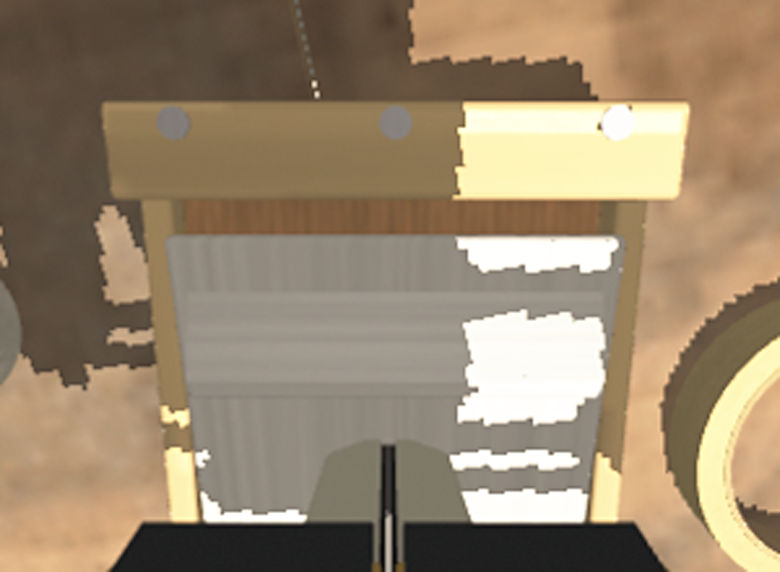

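The flap lies under the fingertips at about 0.15 rad. The ridge foot is at row 213, the tips are at row 229 and the free edge is still short of the lip. I'll press further down.

Emit:
carry_out(
  rows=[
    [0,0,0.003,0,0,0],
    [0,0,0.006,0,0,0],
    [0,0,0.009,0,0,0],
    [0,0,0.009,0,0,0],
  ],
)

```text
t: 8.5
tool_pos: [0.5552, -0.0979, 0.0187]
orientation: [-0.319, -3.125, -0.0]
force: [-0.7, 1.0, 1.3]
opening: 0.0007
gripper_force: 0.7
```

```bash
python3 -c "
from h import *
edge('pics/e4.png')"
```

```text
8.5 (array([ 0.0101, -0.0002,  0.0187]), array([-0.9,  0.8,  1.3]))
edge 0.77 146 236 406
phi,slide [ 0.02199333 -0.00251219] [-2.4 -0.5 -2.3  0.5]
```

Emit:
carry_out(
  rows=[
    [0,0,0.0015,0,0,0],
    [0,0,0.003,0,0,0],
    [0,0,0.003,0,0,0],
  ],
)

```text
t: 8.98
tool_pos: [0.5553, -0.098, 0.016]
orientation: [-0.319, -3.125, -0.0]
force: [-1.8, 0.4, 2.0]
opening: 0.0
gripper_force: 1.0
```

```bash
python3 -c "
from h import *
edge('pics/e5.png')"
```

```text
8.975 (array([ 0.0102, -0.0002,  0.016 ]), array([-1.8,  0. ,  2. ]))
edge 0.95 145 237 405
phi,slide [-0.02042692 -0.00234588] [-2.3 -0.5 -2.3  0.5]
```

Emit:
carry_out(
  rows=[
    [0,0,0.001,0,0,0],
    [0,0,0.002,0,0,0],
    [0,0,0.002,0,0,0],
  ],
)

```text
t: 9.45
tool_pos: [0.5555, -0.0981, 0.0148]
orientation: [0.319, 3.125, -0.0]
force: [-5.0, 1.0, 8.8]
opening: 0.0007
gripper_force: 4.2
```

```bash
python3 -c "
from h import *
edge('pics/e6.png')"
```

```text
9.45 (array([ 0.0104, -0.0002,  0.0148]), array([-5.1, -0. ,  8.8]))
```

Emit:
carry_out(
  rows=[
    [0.003,0,0,0,0,0],
    [0.006,0,0,0,0,0],
    [0.009,0,0,0,0,0],
    [0.012,0,0,0,0,0],
    [0.012,0,0,0,0,0],
  ],
)

```text
t: 10.18
tool_pos: [0.5445, -0.0958, 0.015]
orientation: [0.319, 3.123, -0.0]
force: [1.4, 0.5, 6.2]
opening: 0.0008
gripper_force: 3.1
```

```bash
python3 -c "
from h import *
edge('pics/e7.png')
im=cv2.imread('pics/e7.png')[60:280,170:470]
cv2.imwrite('pics/c7.png',cv2.resize(im,(780,572),interpolation=cv2.INTER_CUBIC))"
```

```text
10.175 (array([-0.0008, -0.0002,  0.015 ]), array([1.3, 0.8, 6.2]))
edge 0.62 157 238 404
phi,slide [-0.02957871  0.00164089] [-2.3 -0.5 -2.3  0.5]
```

View pics/c7.png

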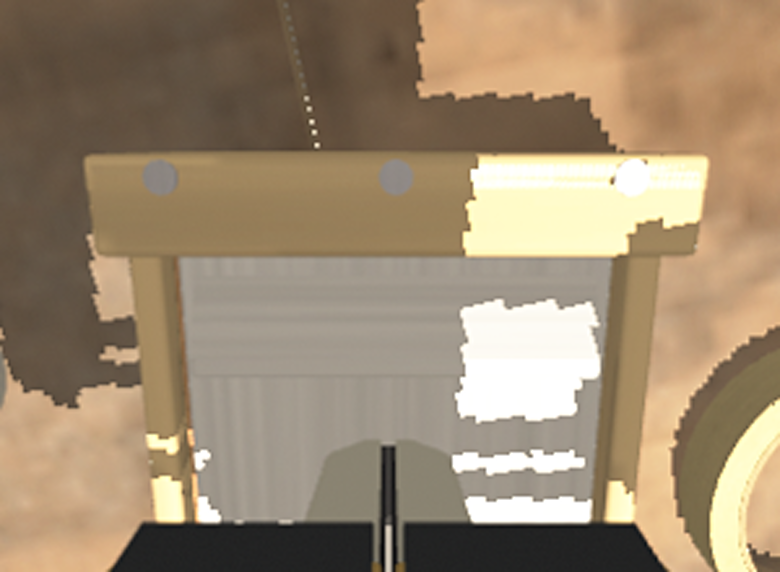

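The edge has gone under the lip: the plate now meets the lip at row 158, and the ridge foot is at row 205, ahead of the tips at row 229. I'll ease the pressure and bring the tips up to the ridge.

Emit:
carry_out(
  rows=[
    [0,0,-0.001,0,0,0],
    [0.003,0,-0.001,0,0,0],
    [0.006,0,-0.001,0,0,0],
    [0.009,0,-0.001,0,0,0],
    [0.012,0,-0.001,0,0,0],
    [0.012,0,-0.001,0,0,0],
  ],
)

```text
t: 11.02
tool_pos: [0.5315, -0.0931, 0.0151]
orientation: [-0.319, -3.125, -0.0]
force: [1.2, -1.1, 4.0]
opening: 0.0004
gripper_force: 2.0
```

```bash
cat >> h.py <<'E'
def foot(f):
    g=cv2.cvtColor(cv2.imread(f),cv2.COLOR_BGR2GRAY).astype(float)
    pr=g[:,250:290].mean(1); d=np.diff(pr); st=robot.read_state(); m=wrist(st)
    print([(i,round(d[i])) for i in range(90,232) if abs(d[i])>4])
    for s in (0,.005,.01,.015): print(s,proj(m,world(P,[[-.018-s,0,.052],[-.018-s,0,.062]]))[:,1])
    print("lip top front/inner",proj(m,world(P,[[-.078,0,.0645],[-.057,0,.0645]]))[:,1])
E
python3 -c "
from h import *
edge('pics/e8.png');foot('pics/e8.png')"
```

```text
11.025 (array([-0.014 , -0.    ,  0.0151]), array([ 1.4, -0.8,  4. ]))
edge 0.37 180 240 403
phi,slide [-0.02041708  0.00077007] [-2.9 -0.5 -2.8  0.5]
[(135, 15), (136, 27), (137, 5), (141, -6), (144, 10), (145, 6), (179, -6), (181, 22), (182, 9), (218, -8), (219, 5)]
0 [235.00994708 241.72670121]
0.005 [227.73650175 234.09441481]
0.01 [220.3470967  226.33325759]
0.015 [212.83913917 218.44017298]
lip top front/inner [141.30574013 179.57074944]
```

The ridge line at row 218 puts the slide at about 15 mm. I'll still bring the tips up to the ridge and push, so that it is fully home.

Emit:
carry_out(
  rows=[
    [0.003,0,0,0,0,0],
    [0.006,0,0,0,0,0],
    [0.009,0,0,0,0,0],
    [0.011,0,0,0,0,0],
    [0.011,0,0,0,0,0],
  ],
)

```text
t: 11.75
tool_pos: [0.5224, -0.0912, 0.0157]
orientation: [0.319, 3.122, -0.001]
force: [7.5, -0.9, -0.1]
opening: 0.0007
gripper_force: 3.6
```

```bash
python3 -c "
from h import *
edge('pics/e9.png');foot('pics/e9.png')"
```

```text
11.75 (array([-0.0233,  0.    ,  0.0157]), array([ 7.5,  0.6, -0.1]))
edge 0.56 197 241 400
phi,slide [-0.02738441 -0.00103417] [-1.8 -0.4 -1.8  0.5]
[(90, -25), (91, -9), (148, 38), (149, 15), (153, 6), (158, -4), (161, 13), (162, 6), (195, -7), (196, 11), (197, 19)]
0 [247.99740421 255.36227222]
0.005 [240.96726658 248.00052713]
0.01 [233.82534988 240.51493789]
0.015 [226.56914996 232.90256427]
lip top front/inner [158.82546008 195.69232304]
```

Emit:
carry_out(
  rows=[
    [-0.003,0,-0.001,0,0,0],
    [-0.005,0,-0.004,0,0,0],
    [-0.006,0,-0.02,0,0,0],
    [-0.006,0,-0.06,0,0,0],
    [-0.006,0,-0.11,0,0,0],
    [-0.006,0,-0.16,0,0,0],
    [-0.006,0,-0.2,0,0,0],
    [-0.006,0,-0.2,0,0,0],
  ],
)

```text
t: 12.85
tool_pos: [0.5293, -0.0928, 0.2208]
orientation: [0.318, 3.117, -0.002]
force: [0.7, -0.0, 0.1]
opening: 0.0007
gripper_force: 0.0
```

```bash
python3 -c "
from h import *
edge('pics/e10.png');foot('pics/e10.png')
im=cv2.imread('pics/e10.png')[80:280,190:450]
cv2.imwrite('pics/c8.png',cv2.resize(im,(780,600),interpolation=cv2.INTER_CUBIC))"
```

```text
12.85 (array([-1.630e-02, -2.000e-04,  2.208e-01]), array([0.7, 0.1, 0.1]))
edge 0.92 146 282 357
phi,slide [-0.05678319  0.00043101] [-0.5 -0.2 -0.5  0.2]
[(95, -6), (96, -9), (97, -5), (120, 10), (121, 16), (122, 5), (123, -7), (124, -16), (125, -8), (126, 12), (127, 5), (128, 8), (129, 21), (130, 15), (133, 5), (134, 4), (145, 34), (146, 4), (147, 5), (148, 6), (223, -7), (224, -6), (225, -13), (226, -9), (227, 11), (229, 14), (230, 14)]
0 [176.62364997 178.22749681]
0.005 [172.92828104 174.44033779]
0.01 [169.20505141 170.62385529]
0.015 [165.4536704  166.77773499]
lip top front/inner [130.87864043 148.11285933]
```

View pics/c8.png

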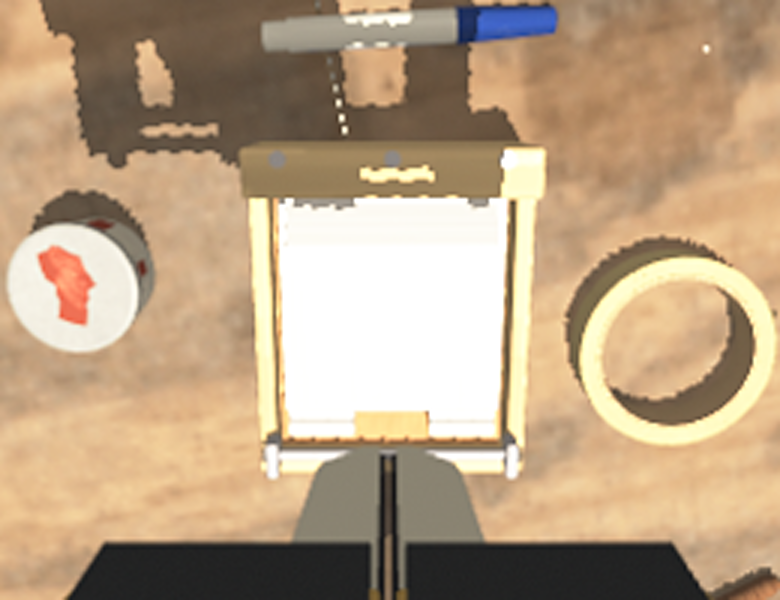

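The flap stays shut with the robot clear. Its edge is under the lip, the ridge line is at about row 162, which means fully home, and the pot, tape and marker haven't moved. I'll hand it in.

```bash
python3 -c "
from plant import robot
print(robot.close_job())"
```

```text
the job is handed in; nothing more can be done
None
```

The tray is shut: the flap was pushed over, pressed flat and pushed by its ridge fully home beneath the lip, it stayed shut once the arm moved clear (about 13 s in all), and the job is handed in.

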